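# Cull two bad planet pinions from a kit tray and make up the set

### The arm

A 6-joint arm with a two-finger parallel gripper is mounted at the origin on the work surface. World frame = base frame: x ahead of the robot, y to its left, z up, the work surface at z = 0. Lengths are in mm, angles in rad, forces in N, time in s.
With the tool pointing down it reaches from about 275 to 750 mm from the base axis. Payload 10.2 kg.
Tool frame: the origin (TCP) lies at the centre of the arm's flange, where the gripper is bolted on; the fingertips stand 173 mm ahead of it and the grasp point (between the pads) lies 155 mm ahead of it; z points along the fingers, y is the line along which they close (so a half turn about z gives the same grasp; the last joint's range is limited). The gripper opens to 85 mm and grips with 20 to 120 N. Pads are 22 mm wide; open, the fingers measure 114 mm over their backs; the gripper's body (76 mm by 85 mm) begins 54 mm behind the grasp point. The pads swing forward as they close: fully open they stand 13 mm farther back than shut.
Start: joints at [1.001, 0.313, 1.498, -0, 1.331, -0.223], TCP at [178.456, 493.747, 404.694] pointing down, gripper open.
Joint ranges: [-2.94, 2.94], [-0.97, 2.17], [0.19, 2.56], [-1.23, 4.37], [0.02, 3.11], [-2.88, 2.88]. Speed limits (rad/s): [2.39, 2.39, 3.01, 3.14, 3.14, 3.14].

### API

Orientations are given as a unit quaternion [w, x, y, z].
In Python, from rig import ctrl gives the robot as it stands.
- The arm moves only by the shell command python3 steer.py [OPENING] [FORCE], which reads ROWS from standard input. ROWS is a JSON list of rows, 1 to 8 of them, each an object with the fields d (a list: dx, dy, dz in cm), rotvec (a list: a rotation vector rx, ry, rz in rad); a field left out counts as zero; each row is the pose to reach, as a shift and turn from the pose commanded when the command began, along the tool's axes at that moment; what a row does not reach only later rows make up. A row lasts 1/10 s, in which the tool goes at most 50 mm and 0.15 rad, less where a joint would pass 70% of its speed; a pose out of reach is approached as far as the arm can. OPENING is the opening from 0.0 (shut) to 1.0 (fully open), set as the command begins (- or left out keeps the last). The fingers move at their own pace and stop on an object; FORCE is the grip in N (left out, the last holds). Time passes only in rows, so rows that do not move let the fingers close. It prints the time, the measured TCP pose, the force, the opening and the grip force at its end. Input that does not fit is refused with a message, and nothing moves.
- ctrl.sense(): the state, without advancing time (a new reading comes with each control period).
- ctrl.capture(name): name is "scene" or "top"; returns the picture (420x560x3 uint8, red, green, blue); there is no depth.
- ctrl.calibration(name): a dict with "fx", "fy", "cx", "cy" (pixels), "position" and "attitude" of the camera in the world. Camera axes: x right, y down, z forward; pixel columns grow to the right and rows downward; lengths in mm; the calibration is good to about 2 mm. A picture is of the moment at which its call begins. calibration takes no time and is no camera call.
- ctrl.finish_job(): hands the job in; it is judged then, once.
The state is a dict: "time_s": time; "joints": joint angles; "dq": joint speeds; "tau": joint torques, N m; "eef_pos": TCP position; "ee_rot": TCP orientation; "force": force on the tool from outside, world axes, zero at the start; "wrist_torque": the same for the moment, N m; "grip_width": opening from 0.0 (shut) to 1.0 (fully open); "grip_force": force on a finger pad.
Only numpy, scipy, OpenCV 4.12 (cv2) and the standard library are available. Lean on these libraries where they do the work, as an engineer would, in place of code of your own. Each camera call takes 0.05 s, during which the arm holds its last target. There are 200 camera calls.

### The job

Two of the eight gear pinions in the sloping blue tray are no good: one has a run of teeth broken off and one is shorter than the rest. Put both of these in the aluminium scrap pan, and set the two new pinions from the red mat right down in the wells they leave, one to a well, so that the tray holds eight good ones. Leave the six good pinions in their wells and do not push about or tip the things standing round the bench.

Things in the scene. Friction and masses are not known exactly. Their poses are not given: they have to be found in the camera images.
- tray: blue plastic kit tray 180 x 264 x 16 mm, sloping 30 degrees, low edge away from the robot; eight wells 57 mm across, 10 mm deep. Origin: centre of its underside, 70 mm above the bench. x down the slope, y along the rows, z square out of its face. Face at z = 16 mm, well floors at z = 6, well centres at x = -43 and 43, y = -93, -31, 31, 93..
- stand: grey steel stand, fixed, that carries the tray. Origin: on the bench under the tray's origin; z up, x roughly away from the robot. One pinion stands in each well, square to the tray, with 4.5 mm of play all round, mostly resting against the low side. The lip on the low edge rises 4 mm above the face. Neighbours in a row are 14 mm apart, the rows 38 mm apart.
- chipped_pinion: bad pinion: sized as the good ones (48 mm over the teeth, 40 mm high, 370 g) but six neighbouring teeth and some rim are broken off over its whole height, a gap of some 120 degrees, 8 mm deep, centred on its y, which points along the row like the tray's y. Stands in the low row at the start. Origin: centre of its underside; z: its axis, up.
- short_pinion: bad pinion: 48 mm over the teeth with a 18 mm bore like the good ones but only 26 mm high, 240 g, so it stands 14 mm lower than its neighbours. Somewhere in the high row at the start. Origin: centre of its underside; z is its axis, pointing up.
- pinion_a: good steel planet pinion (gear with straight teeth), 48 mm over the teeth, 40 mm high, 18 mm bore, 370 g, standing in a well of the low row. Origin: centre of its underside; z is its axis, pointing up.
- pinion_b: good steel planet pinion (gear with straight teeth), 48 mm over the teeth, 40 mm high, 18 mm bore, 370 g, standing in a well of the low row. Origin: centre of its underside; z is its axis, pointing up.
- pinion_c: good steel planet pinion (gear with straight teeth), 48 mm over the teeth, 40 mm high, 18 mm bore, 370 g, standing in a well of the low row. Origin: centre of its underside; z is its axis, pointing up.
- pinion_d: good steel planet pinion (gear with straight teeth), 48 mm over the teeth, 40 mm high, 18 mm bore, 370 g, standing in a well of the high row. Origin: centre of its underside; z is its axis, pointing up.
- pinion_e: good steel planet pinion (gear with straight teeth), 48 mm over the teeth, 40 mm high, 18 mm bore, 370 g, standing in a well of the high row. Origin: centre of its underside; z is its axis, pointing up.
- pinion_f: good steel planet pinion (gear with straight teeth), 48 mm over the teeth, 40 mm high, 18 mm bore, 370 g, standing in a well of the high row. Origin: centre of its underside; z is its axis, pointing up.
- new_pinion_1: new good pinion, same as the good ones (48 mm over the teeth, 40 mm high, 370 g), standing upright on the red mat at the start. Origin: centre of its underside; z is its axis, pointing up.
- new_pinion_2: new good pinion, same as the good ones (48 mm over the teeth, 40 mm high, 370 g), standing upright on the red mat at the start. Origin: centre of its underside; z is its axis, pointing up.
- scrap_pan_in (a point): centre of the inner floor of the scrap pan, a shallow open aluminium pan fixed on the bench: 220 (x) x 150 (y) x 45 mm outside, walls 3 mm, inner floor 3 mm above the bench; axes along its sides, z up.
- mat: red bench mat 220 (x) x 140 (y) x 3 mm, fixed, on which the two new pinions stand, roughly 100 mm apart along its x. Origin: centre of its underside.
- spray_can: bystander: green and white spray can with a red cap, 66 mm across, 196 mm tall. Origin: centre of its underside.
- lube_tub: bystander: white plastic tub with a green lid, 105 mm across, 72 mm tall. Origin: centre of its underside.
- pump_cover: bystander: oil pump cover, an aluminium disc 150 mm across at 48 to 68 mm height with an upright steel shaft through it, 156 mm tall overall. Origin: centre of its underside.

How it is judged:
By the outcome, as a careful person would: the job done as asked, in the order asked, and still so for the second after the job is handed in, with the robot touching nothing.
It also fails if it takes over 72 s, if anything falls off the work surface, if the arm or the gripper's body presses on something with over 40 N, if the wrist force passes 120 N, or if a joint passes its speed limit or range.

## Working session

There is one attempt and no reset: what is moved stays moved. The work goes in short steps, Python scripts to look and compute and a shell command to move; the robot and the scene stay as the last step left them, time stands still between calls to the robot, and variables do not carry over. Pictures are saved under pics/ and viewed, at most 10 in all, crops included, and the job is handed in when it is done.

```bash
ls; mkdir -p pics; python3 - <<'E'
from rig import ctrl
import cv2
for n in("scene","top"):
    im=ctrl.capture(n); cv2.imwrite(f"pics/{n}0.png",cv2.cvtColor(im,cv2.COLOR_RGB2BGR)); print(n,ctrl.calibration(n))
print(ctrl.sense())
E
```

```text
pics
rig.py
steer.py
scene {'fx': 493.54019348511474, 'fy': 493.54019348511474, 'cx': 276.8027785949105, 'cy': 217.37345487825485, 'position': array([1472.48705053,  665.94802057,  945.52093449]), 'attitude': array([-0.19836749,  0.40796833,  0.8005036 , -0.39167099])}
top {'fx': 412.0539305760018, 'fy': 412.0539305760018, 'cx': 276.71462963765583, 'cy': 212.97315089533726, 'position': array([ 388.223738  ,  -16.11368642, 1113.49522934]), 'attitude': array([-0.06513009,  0.71253535, -0.69618147,  0.0581619 ])}
{'time_s': 0.1, 'joints': array([ 1.00058183e+00,  3.13417148e-01,  1.49837949e+00,  2.17020792e-05,
        1.33100703e+00, -2.23415955e-01]), 'dq': array([-0.00078237, -0.00103381, -0.00169938,  0.00104684, -0.00077382,
       -0.00170583]), 'tau': array([ 3.48146474e-03, -4.12902761e+01, -2.60139191e+01, -1.68798911e-04,
        3.08570030e-03, -1.77106227e-05]), 'eef_pos': array([178.44110297, 493.70985244, 404.17343946]), 'ee_rot': array([-2.43737314e-04,  1.72534146e-01,  9.85003351e-01, -5.54381620e-04]), 'force': array([ 0.1195187 , -1.01220818, -0.22590249]), 'wrist_torque': array([-0.03285611,  0.01761361,  0.04567526]), 'grip_force': 0.0, 'grip_width': 0.997392780583263}
```

View pics/scene0.png

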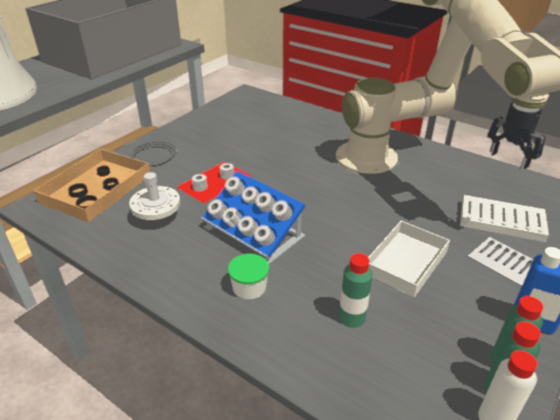

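View pics/top0.png

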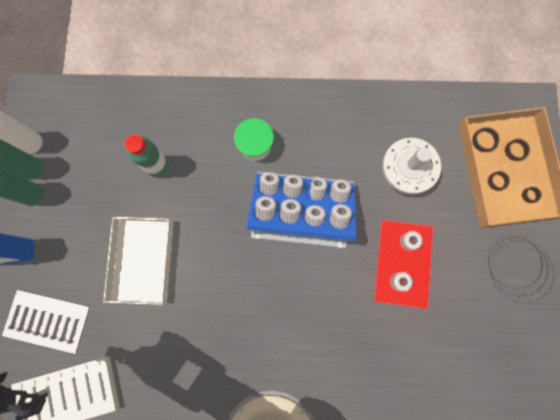

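The top view shows the tray at about (303,207), the pan at (140,260), the mat at (405,263) with its two pinions at (412,240) and (402,282), the tub at (254,138), the pump cover at (412,165) and the can at (150,155). Next I'll enlarge the tray.

```bash
cat > h.py <<'E'
import numpy as np, cv2
from rig import ctrl
from scipy.spatial.transform import Rotation as R
def rot(q): return R.from_quat([q[1],q[2],q[3],q[0]])
C={n:ctrl.calibration(n) for n in("scene","top")}
def ray(n,u,v):
    c=C[n]; d=rot(c["attitude"]).apply([(u-c["cx"])/c["fx"],(v-c["cy"])/c["fy"],1]); return np.array(c["position"]),d/np.linalg.norm(d)
def onz(n,u,v,z):
    p,d=ray(n,u,v); return p+d*(z-p[2])/d[2]
def proj(n,X):
    c=C[n]; p=rot(c["attitude"]).inv().apply(np.array(X)-c["position"]); return np.stack([c["fx"]*p[...,0]/p[...,2]+c["cx"],c["fy"]*p[...,1]/p[...,2]+c["cy"]],-1)
def tri(u1,u2):
    (p,d),(q,e)=ray("top",*u1),ray("scene",*u2)
    t,s=np.linalg.lstsq(np.stack([d,-e],1),q-p,rcond=None)[0]
    return (p+d*t+q+e*s)/2,np.linalg.norm(p+d*t-q-e*s)
E
python3 - <<'E'
from h import *
t=cv2.imread("pics/top0.png"); s=cv2.imread("pics/scene0.png")
a=cv2.resize(t[165:250,240:365],None,fx=6,fy=6,interpolation=cv2.INTER_CUBIC)[:510,:750]
cv2.imwrite("pics/tc.png",a)
cv2.imwrite("pics/sc.png",cv2.resize(s[155:262,175:310],None,fx=5.5,fy=5.5,interpolation=cv2.INTER_CUBIC))
hsv=cv2.cvtColor(t,cv2.COLOR_BGR2HSV)
def rect(m,lab):
    cs,_=cv2.findContours(m.astype(np.uint8),0,2); c=max(cs,key=cv2.contourArea); r=cv2.minAreaRect(c); print(lab,r); return cv2.boxPoints(r),c
H,S,V=cv2.split(hsv)
b,_=rect((S>150)&((H<8)|(H>172))&(np.arange(560)[None]>350),"mat")
P=np.array([onz("top",*p,3) for p in b]);print(P.round(),P.mean(0))
b,c=rect((S>120)&(H>105)&(H<130)&(np.arange(560)[None]>200),"tray")
print(cv2.approxPolyDP(cv2.convexHull(c),3,True)[:,0].tolist())
b,_=rect((V>140)&(S<60)&(np.arange(560)[None]>95)&(np.arange(560)[None]<180)&(np.arange(420)[:,None]>212)&(np.arange(420)[:,None]<310),"pan")
P=np.array([onz("top",*p,45) for p in b]);print(P.round(),P.mean(0))
hs=cv2.cvtColor(s,cv2.COLOR_BGR2HSV);H,S,V=cv2.split(hs)
b,c=rect((S>120)&(H>105)&(H<130)&(np.arange(560)[None]<400),"tray s")
print(cv2.approxPolyDP(cv2.convexHull(c),3,True)[:,0].tolist())
E
```

```text
mat ((404.1457824707031, 263.7351989746094), (53.19027328491211, 83.5594253540039), 5.07960844039917)
[[ 349. -264.    3.]
 [ 572. -288.    3.]
 [ 562. -431.    3.]
 [ 341. -403.    3.]] [ 455.85579863 -346.62037995    3.        ]
tray ((303.54412841796875, 206.75474548339844), (108.9833984375, 56.42704391479492), 6.115502834320068)
[[256, 175], [353, 184], [354, 240], [249, 229]]
pan ((137.2215576171875, 260.146484375), (63.599876403808594, 91.03262329101562), 4.864514350891113)
[[335. 436.  45.]
 [569. 439.  45.]
 [558. 270.  45.]
 [325. 274.  45.]] [446.72412494 354.81402748  45.        ]
tray s ((253.66244506835938, 210.72589111328125), (82.81102752685547, 62.5782470703125), 30.65066909790039)
[[237, 172], [304, 205], [269, 256], [203, 216]]
```

View pics/tc.png

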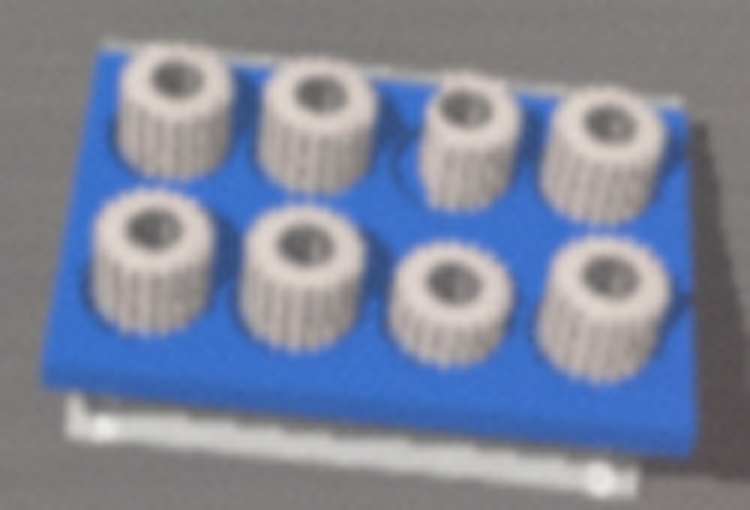

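View pics/sc.png

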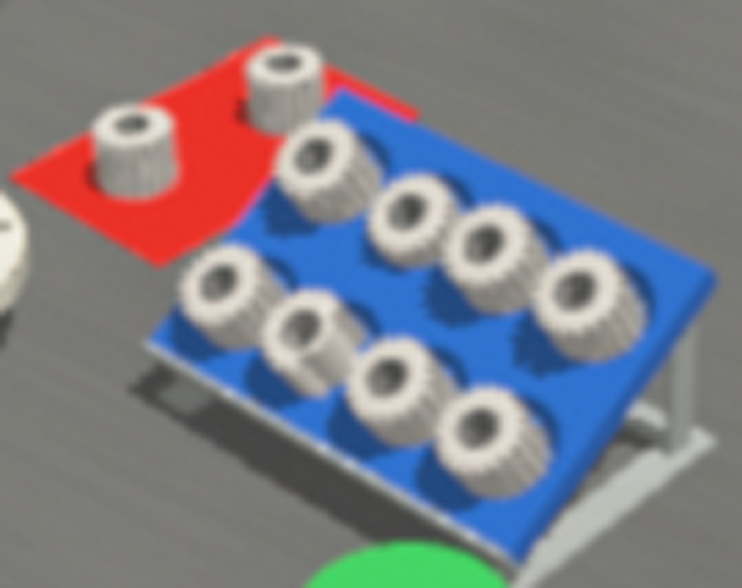

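The bad pinions share the y = -31 column. The short one is in the high row at crop (455,283), and the chipped one is in the low row at (465,108) with its gap facing left (+y). I'll now fit the tray pose from the eight bore centres, triangulated from both views.

```bash
python3 - <<'E'
from h import *
top=np.array([[155,229],[306,244],[455,283],[611,277],[178,79],[321,95],[465,108],[611,124]])/6+[240,165]-.5*(1-1/6)
sc=np.array([[581,291],[488,243],[411,213],[317,158],[485,429],[390,378],[308,329],[222,285]])/5.5+[175,155]-.5*(1-1/5.5)
P=[];
for a,b in zip(top,sc):
    p,e=tri(a,b);P.append(p);print(p.round(1),round(e,1))
P=np.array(P)
M=np.array([[x,y,46] for x in(-43,43) for y in(93,31,-31,-93)],float);M[:,0]+=4;M[2,2]=32
Mw=R.from_euler('y',30,degrees=True).apply(M)
# yaw+translation (horizontal) by 2D Procrustes
a=Mw[:,:2]-Mw[:,:2].mean(0);b=P[:,:2]-P[:,:2].mean(0)
yaw=np.arctan2((a[:,0]*b[:,1]-a[:,1]*b[:,0]).sum(),(a*b).sum())
Rz=R.from_euler('z',yaw);t=(P-Rz.apply(Mw)).mean(0)
print("yaw",yaw,np.degrees(yaw),"t",t);print((P-Rz.apply(Mw)-t).round(1))
print("reproj top",(proj("top",Rz.apply(Mw)+[t[0],t[1],70])-top).round(1).tolist())
print("reproj sc",(proj("scene",Rz.apply(Mw)+[t[0],t[1],70])-sc).round(1).tolist())
im=cv2.imread("pics/top0.png");s=cv2.imread("pics/scene0.png")
for i,(u,v) in enumerate([(412,240),(402,282)]):
    print(onz("top",u,v,43))
A=cv2.resize(im[225:300,380:430],None,fx=8,fy=8,interpolation=cv2.INTER_CUBIC)
B=cv2.resize(s[155:205,185:245],None,fx=6.5,fy=6.5,interpolation=cv2.INTER_CUBIC)
o=np.zeros((600,790,3),np.uint8);o[:600,:400]=A;o[:325,400:790]=B;cv2.imwrite("pics/mat.png",o)
E
```

```text
[585.   26.3 128.4] 5.7
[580.2 -35.6 129.2] 4.8
[567.8 -97.  115.8] 5.2
[ 569.7 -159.3  127.5] 4.7
[659.1  20.4  85.4] 6.7
[654.2 -42.2  85.1] 3.8
[ 648.8 -102.7   86.3] 6.2
[ 644.1 -165.8   84.3] 4.9
yaw -0.08199619169231803 -4.698035720115486 t [588.1010922  -67.38706093  68.9259717 ]
[[ 0.   0.1  0.1]
 [ 0.3  0.   1. ]
 [-0.1 -0.1 -0.3]
 [-0.1 -0.1 -0.8]
 [-0.1  0.3  0.1]
 [ 0.1 -0.5 -0.1]
 [-0.2  0.8  1. ]
 [ 0.1 -0.5 -1. ]]
reproj top [[-1.0, 0.5], [-0.8, 0.6], [-0.9, 0.4], [-0.7, 0.4], [-1.0, 0.6], [-0.8, 0.3], [-0.7, 0.6], [-0.9, 0.4]]
reproj sc [[-1.0, -0.4], [-0.8, -0.2], [-0.9, -0.5], [-0.8, -0.7], [-1.3, -0.5], [-0.5, -0.4], [-1.3, -0.3], [-0.7, -0.7]]
[ 513.46126987 -356.79698236   43.        ]
[ 404.98085163 -327.74671476   43.        ]
```

View pics/mat.png

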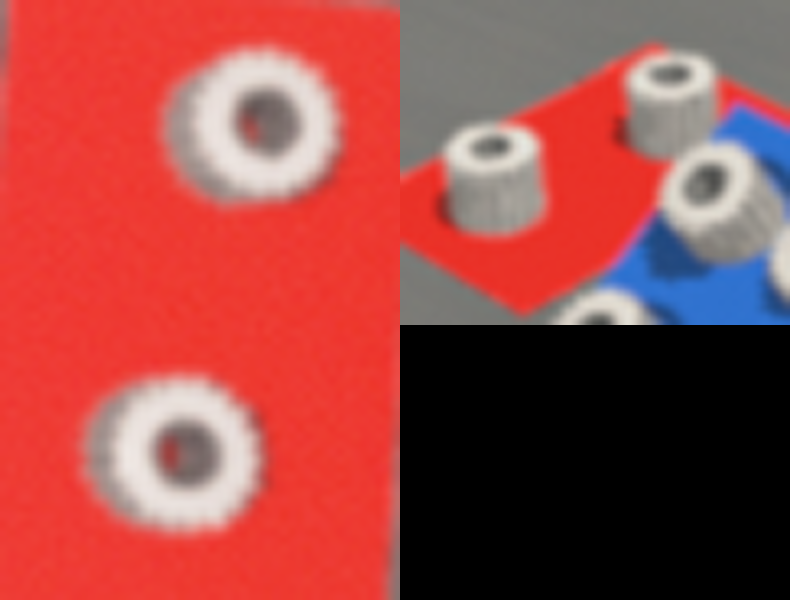

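The fit is consistent: residuals are under 1 mm and the height comes out at 68.9 against the true 70. The mat crop shows bores at (413,240) and (403,281) in the top view. Next I'll work out the targets in tool axes.

```bash
cat >> h.py <<'E'
YAW=-0.082; TT=np.array([588.1,-67.4,69.5])
TR=R.from_euler('z',YAW)*R.from_euler('y',30,degrees=True)
def tray(x,y,z): return TR.apply([x,y,z])+TT
def frame(z,y):
    z=np.array(z,float);z/=np.linalg.norm(z);y=np.array(y,float);y-=z*(y@z);y/=np.linalg.norm(y)
    return R.from_matrix(np.stack([np.cross(y,z),y,z],1))
TRAYR=frame(-TR.apply([0,0,1]),TR.apply([1,0,0]))
def down(a): return frame([0,0,-1],[np.cos(a),np.sin(a),0])
def go(lab,g,Rt,s=None):
    "delta rows in tool axes from pose s=(pos,rot) to grasp point g"
    if s is None: st=ctrl.sense(); s=(np.array(st["eef_pos"]),rot(st["ee_rot"]))
    p=np.array(g)-Rt.apply([0,0,155]); d=s[1].inv().apply(p-s[0]); r=(s[1].inv()*Rt).as_rotvec()
    print(lab,"tcp",p.round(1),"d",d.round(1),"rot",r.round(3)); return (p,Rt)
E
python3 - <<'E'
from h import *
for a,b in (((412.45,239.5),(198.7,177.2)),((402.4,281),(226.3,166.0))):
    p,e=tri(a,b);print("new",p.round(1),round(e,1),"pan/top-only",onz("top",*a,43).round(1))
s=go("above chip",tray(47,-31,150),TRAYR)
s=go("at chip",tray(47,-31,40),TRAYR,s)
print(R.from_rotvec(TRAYR.as_rotvec()).as_matrix().round(3))
E
```

```text
new [ 513.9 -356.6   43.5] 2.7 pan/top-only [ 514.8 -358.    43. ]
new [ 406.9 -327.7   43.4] 2.3 pan/top-only [ 407.5 -328.8   43. ]
above chip tcp [ 778.1 -114.1  310.1] d [-770.6 -367.7   94.2] rot [0.445 0.342 1.274]
at chip tcp [ 723.3 -109.6  214.9] d [ -0.  -0. 110.] rot [0. 0. 0.]
[[ 0.082  0.863 -0.498]
 [ 0.997 -0.071  0.041]
 [ 0.    -0.5   -0.866]]
```
Above 110 might be out of reach; use approach of ~70 over (z=110): bottom tip at 110-18=92 in tray → above pinion tops 46. Good. For lifting, need bottom clearing: pinion bottom raised by 40+ → out-of-well 10mm then neighbours (46 tall; neighbour gaps 14mm), row lift 45mm suffices.

The rows are not in the units I measure in: shifts go in cm. I convert before sending: -370 mm is -37, -85 mm is -8.5.

```bash
echo '[{"d": [-4, -1.9, 0], "rotvec": [0.02, 0.02, 0.06]}, {"d": [-8.5, -4, 0], "rotvec": [0.05, 0.04, 0.14]}, {"d": [-13.3, -6.3, 0], "rotvec": [0.09, 0.07, 0.26]}, {"d": [-18, -8.6, 0], "rotvec": [0.14, 0.1, 0.39]}, {"d": [-22.8, -10.9, 0], "rotvec": [0.18, 0.14, 0.52]}, {"d": [-27.6, -13.2, 0], "rotvec": [0.23, 0.18, 0.66]}, {"d": [-32.4, -15.5, 0], "rotvec": [0.27, 0.2, 0.78]}, {"d": [-37, -17.7, 0], "rotvec": [0.3, 0.23, 0.85]}]' | python3 steer.py 0.78 40; python3 - <<'E'
from h import *
print(ctrl.sense()["joints"].round(2))
s=go("above chip",tray(47,-31,115),TRAYR)
E
```

```text
time_s: 0.9
eef_pos: [456.0, 211.3, 404.5]
ee_rot: [-0.135, 0.56, 0.808, -0.124]
force: [0.2, 1.0, -0.2]
grip_width: 0.781
grip_force: 0.0
[ 0.2   0.33  1.49  0.02  1.69 -0.16]
above chip tcp [ 760.7 -112.7  279.8] d [-416.5  198.2   23.5] rot [0.144 0.112 0.419]
```

```bash
echo '[{"d": [-4, 1.9, 0], "rotvec": [0.01, 0.01, 0.04]}, {"d": [-8.5, 4, 0], "rotvec": [0.03, 0.02, 0.09]}, {"d": [-12.8, 6.1, 0.2], "rotvec": [0.05, 0.04, 0.14]}, {"d": [-17, 8.1, 0.5], "rotvec": [0.07, 0.05, 0.2]}, {"d": [-21.3, 10.1, 0.8], "rotvec": [0.09, 0.07, 0.27]}, {"d": [-25.6, 12.2, 1.1], "rotvec": [0.11, 0.09, 0.33]}, {"d": [-29.9, 14.2, 1.4], "rotvec": [0.13, 0.1, 0.38]}, {"d": [-34, 16.2, 1.8], "rotvec": [0.144, 0.112, 0.419]}]' | python3 steer.py; echo '[{"d": [-2, 1, 0.2]}, {"d": [-4.5, 2.2, 0.4]}, {"d": [-6.5, 3.1, 0.5]}, {"d": [-7.65, 3.62, 0.55]}, {"d": [-7.65, 3.62, 0.55]}, {"d": [-7.65, 3.62, 0.55]}]' | python3 steer.py;  python3 - <<'E'
from h import *
print(ctrl.sense()["joints"].round(2))
s=go("above chip",tray(47,-31,115),TRAYR)
E
```

```text
time_s: 1.7
eef_pos: [706.5, -51.7, 303.2]
ee_rot: [-0.19, 0.709, 0.656, -0.175]
force: [0.6, 0.2, -0.2]
grip_width: 0.781
grip_force: 0.0
time_s: 2.3
eef_pos: [728.2, -128.0, 280.9]
ee_rot: [-0.19, 0.709, 0.656, -0.175]
force: [0.5, 0.7, -0.9]
grip_width: 0.777
grip_force: 0.0
[-0.32  1.04  0.61 -0.13  2.   -0.27]
above chip tcp [ 760.7 -112.7  279.8] d [ 17.8  27.6 -14.6] rot [0.001 0.001 0.005]
```

Converted, 27.6 mm is 2.76, 17.8 mm is 1.78.

```bash
echo '[{"d": [0.9, 1.4, -0.7]}, {"d": [1.78, 2.76, -1.46], "rotvec": [0, 0, 0.005]}, {"d": [1.78, 2.76, -1.46], "rotvec": [0, 0, 0.005]}, {"d": [1.78, 2.76, -1.46], "rotvec": [0, 0, 0.005]}]' | python3 steer.py; python3 - <<'E'
from h import *
cv2.imwrite("pics/s1.png",cv2.resize(cv2.cvtColor(ctrl.capture("scene"),cv2.COLOR_RGB2BGR)[90:270,150:350],None,fx=3,fy=3,interpolation=2))
print(ctrl.sense()["joints"].round(2))
s=go("chip",tray(47,-31,40),TRAYR)
E
```

```text
time_s: 2.7
eef_pos: [760.6, -112.2, 279.9]
ee_rot: [-0.189, 0.71, 0.655, -0.176]
force: [-0.4, 0.2, -0.2]
grip_width: 0.777
grip_force: 0.0
[-0.29  1.16  0.38 -0.12  2.12 -0.24]
chip tcp [ 723.3 -109.6  214.9] d [ 0.2  0.4 75.3] rot [0.001 0.002 0.001]
```

View pics/s1.png

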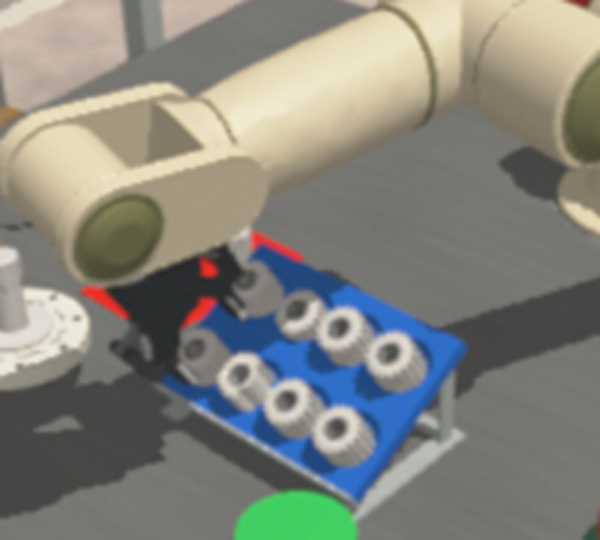

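The crop shows the gripper at about (175,310) near the pinions. I'll check the fingertip positions against the projected tips before lowering.

```bash
python3 - <<'E'
from h import *
f=lambda X:((proj("scene",X)-[150,90])*3).round().tolist()
for x in(47-40,47+40):print("tip",f(tray(x,-31,97)),f(tray(x,-31,110)))
for y in (93,31,-31,-93):print(f(tray(47,y,46)))
E
```

```text
tip [241.0, 314.0] [235.0, 307.0]
tip [190.0, 382.0] [183.0, 376.0]
[334.0, 427.0]
[285.0, 399.0]
[238.0, 373.0]
[193.0, 348.0]
```

Converted, 40 mm is 4, 20 mm is 2.

```bash
echo '[{"d": [0, 0, 2]}, {"d": [0.02, 0.04, 4]}, {"d": [0.02, 0.04, 4]}, {"d": [0.02, 0.04, 4]}]' | python3 steer.py; python3 - <<'E'
from h import *
a=cv2.resize(cv2.cvtColor(ctrl.capture("scene"),cv2.COLOR_RGB2BGR)[155:255,180:310],None,fx=6,fy=6,interpolation=2)
b=cv2.cvtColor(ctrl.capture("top"),cv2.COLOR_RGB2BGR)
cv2.imwrite("pics/s2.png",a)
f=lambda X:((proj("scene",X)-[180,155])*6).round().tolist()
for x in(47-33,47+33):print("tip",f(tray(x,-31,57)),f(tray(x,-31,65)))
s=go("chip",tray(47,-31,40),TRAYR)
E
```

```text
time_s: 3.15
eef_pos: [741.1, -111.6, 246.8]
ee_rot: [-0.189, 0.711, 0.655, -0.175]
force: [0.2, -0.1, 1.1]
grip_width: 0.784
grip_force: 0.0
tip [327.0, 290.0] [320.0, 282.0]
tip [245.0, 401.0] [238.0, 393.0]
chip tcp [ 723.3 -109.6  214.9] d [ 0.5  0.1 37. ] rot [ 0.004  0.002 -0.   ]
```

View pics/s2.png

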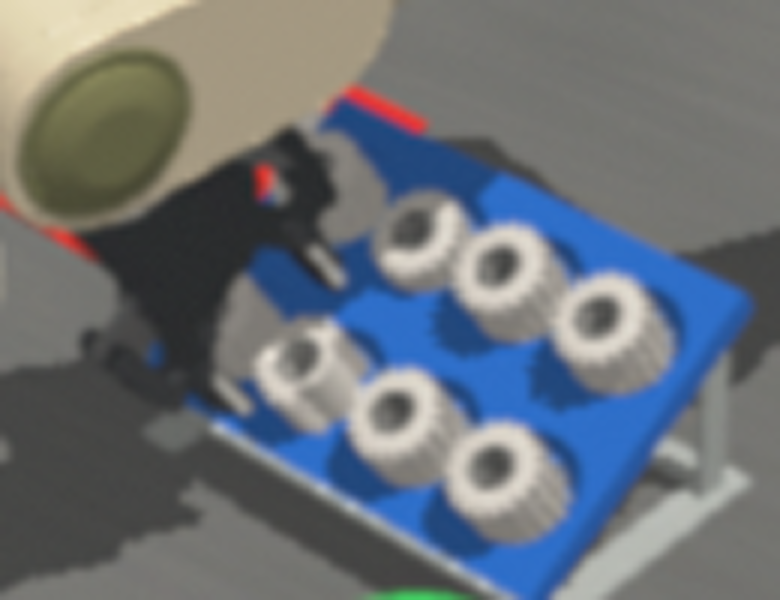

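The fingertips show at (340,285) and (240,405), which matches the prediction. Lowering now and closing on the chipped pinion.

```bash
echo '[{"d": [0.02, 0, 1.8]}, {"d": [0.05, 0, 3.4]}, {"d": [0.05, 0, 3.7]}, {"d": [0.05, 0, 3.7]}]' | python3 steer.py; echo '[{}, {}, {}, {}, {}, {}, {}]' | python3 steer.py 0.3 60
```

```text
time_s: 3.65
eef_pos: [723.2, -109.5, 213.9]
ee_rot: [-0.189, 0.711, 0.655, -0.175]
force: [-0.1, 0.6, 0.0]
grip_width: 0.78
grip_force: 0.0
time_s: 4.35
eef_pos: [723.0, -109.4, 215.5]
ee_rot: [-0.189, 0.711, 0.655, -0.176]
force: [-4.3, 0.3, 8.2]
grip_width: 0.536
grip_force: 60.9
```

```bash
echo '[{"d": [0, 0, -1]}, {"d": [0, 0, -3]}, {"d": [0, 0, -5.5]}, {"d": [0, 0, -7.5]}, {"d": [0, 0, -7.5]}]' | python3 steer.py; python3 - <<'E'
from h import *
print("tub",onz("top",254,138,72),"can",onz("top",135,144,196))
st=ctrl.sense(); s=(np.array(st["eef_pos"]),rot(st["ee_rot"]))
mid=go("mid",[560,120,190],down(0.15),s)
m2=go("mid->pan hi",[400,355,130],down(0.15),mid)
go("direct pan hi",[400,355,140],down(0.15),s)
go("pan",[400,355,40],down(0.15),m2)
E
```

```text
time_s: 4.85
eef_pos: [760.8, -112.3, 280.7]
ee_rot: [-0.187, 0.711, 0.655, -0.174]
force: [0.8, -0.2, -3.5]
grip_width: 0.534
grip_force: 63.1
tub [772.36273372  61.47759642  72.        ] can [706.08186535 329.86558317 196.        ]
mid tcp [560. 120. 345.] d [ 215.2 -222.4   51.8] rot [-0.514 -0.058 -0.226]
mid->pan hi tcp [400. 355. 285.] d [ 256.3 -123.1   60. ] rot [0. 0. 0.]
direct pan hi tcp [400. 355. 295.] d [ 436.5 -353.2  183. ] rot [-0.514 -0.058 -0.226]
pan tcp [400. 355. 195.] d [ 0.  0. 90.] rot [0. 0. 0.]
```

Converted, -140 mm is -14, 75 mm is 7.5.

```bash
echo '[{"d": [1, -3.5, -2.5], "rotvec": [-0.04, 0, -0.02]}, {"d": [4, -7, -3], "rotvec": [-0.1, -0.01, -0.05]}, {"d": [7.5, -10.5, -2], "rotvec": [-0.18, -0.02, -0.08]}, {"d": [11, -14, 0], "rotvec": [-0.27, -0.03, -0.12]}, {"d": [14.5, -17, 1.5], "rotvec": [-0.36, -0.04, -0.16]}, {"d": [18, -19.7, 3.2], "rotvec": [-0.44, -0.05, -0.19]}, {"d": [21, -22, 4.9], "rotvec": [-0.51, -0.057, -0.22]}, {"d": [21.52, -22.24, 5.18], "rotvec": [-0.514, -0.058, -0.226]}]' | python3 steer.py; python3 - <<'E'
from h import *
mid=go("pan hi",[400,355,130],down(0.15))
E
```

```text
time_s: 5.65
eef_pos: [556.2, 123.1, 343.3]
ee_rot: [-0.003, 0.651, 0.759, -0.001]
force: [-0.5, -1.4, -2.9]
grip_width: 0.534
grip_force: 63.1
pan hi tcp [400. 355. 285.] d [ 252.9 -118.5   59.8] rot [-0.006 -0.003  0.004]
```

Converted, 253 mm is 25.3, 245 mm is 24.5.

```bash
echo '[{"d": [4.2, -2, 0.8]}, {"d": [8.5, -4, 1.8]}, {"d": [12.7, -5.9, 2.8]}, {"d": [16.9, -7.9, 3.8]}, {"d": [21.1, -9.9, 5]}, {"d": [24.5, -11.5, 5.8], "rotvec": [-0.006, -0.003, 0.004]}, {"d": [25.3, -11.85, 6], "rotvec": [-0.006, -0.003, 0.004]}, {"d": [25.3, -11.85, 6], "rotvec": [-0.006, -0.003, 0.004]}]' | python3 steer.py; python3 - <<'E'
from h import *
mid=go("pan",[400,355,40],down(0.15))
E
```

```text
time_s: 6.45
eef_pos: [403.9, 352.9, 284.3]
ee_rot: [0.0, 0.653, 0.757, -0.001]
force: [0.4, -1.3, -2.4]
grip_width: 0.536
grip_force: 63.1
pan tcp [400. 355. 195.] d [ 2.8 -3.4 89.3] rot [-0.001  0.002 -0.003]
```

Converted, 3 mm is 0.3, 89 mm is 8.9.

```bash
echo '[{"d": [0.1, -0.2, 2.5]}, {"d": [0.3, -0.34, 5.5]}, {"d": [0.3, -0.34, 8]}, {"d": [0.3, -0.34, 8.9]}, {"d": [0.3, -0.34, 8.9]}, {"d": [0.3, -0.34, 8.9]}]' | python3 steer.py; echo '[{}, {}, {}]' | python3 steer.py 0.75; echo '[{"d": [0, 0, -3]}, {"d": [0, 0, -7]}, {"d": [0, 0, -11]}, {"d": [0, 0, -14]}, {"d": [0, 0, -14]}]' | python3 steer.py;  python3 - <<'E'
from h import *
cv2.imwrite("pics/t3.png",cv2.resize(cv2.cvtColor(ctrl.capture("top"),cv2.COLOR_RGB2BGR)[200:320,90:200],None,fx=5,fy=5,interpolation=2))
st=ctrl.sense(); s=(np.array(st["eef_pos"]),rot(st["ee_rot"]))
m=go("mid",[500,100,220],TRAYR,s)
a=go("above short",tray(-39,-31,110),TRAYR,m)
go("short",tray(-39,-31,34),TRAYR,a)
E
```

```text
time_s: 7.05
eef_pos: [401.6, 354.6, 197.3]
ee_rot: [0.001, 0.654, 0.756, 0.001]
force: [0.3, 0.7, -2.3]
grip_width: 0.537
grip_force: 63.1
time_s: 7.35
eef_pos: [401.0, 355.1, 197.1]
ee_rot: [0.001, 0.654, 0.757, 0.001]
force: [0.3, 1.1, -0.3]
grip_width: 0.75
grip_force: 0.0
time_s: 7.85
eef_pos: [401.0, 355.4, 340.7]
ee_rot: [0.002, 0.654, 0.757, 0.004]
force: [0.0, -0.6, -0.4]
grip_width: 0.749
grip_force: 0.0
mid tcp [577.2  93.7 354.2] d [-284.4  136.7  -15.6] rot [0.526 0.059 0.223]
above short tcp [ 684.  -106.4  318.5] d [-190.6  124.2  -30.4] rot [0. 0. 0.]
short tcp [ 646.1 -103.3  252.7] d [-0. -0. 76.] rot [0. 0. 0.]
```

View pics/t3.png

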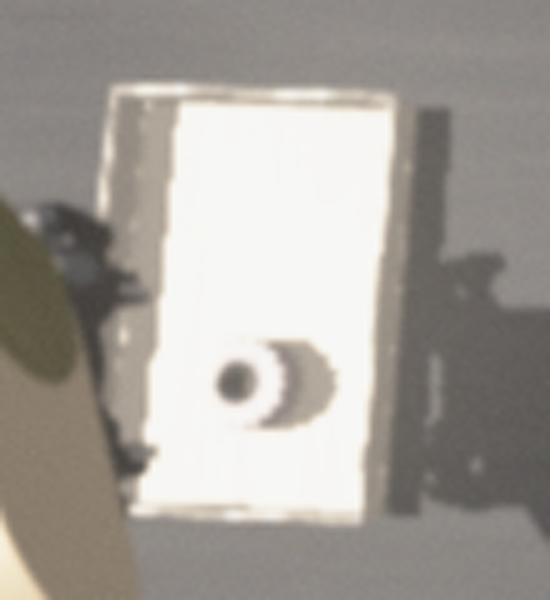

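The pan view shows the chipped pinion standing upright in the pan, bore at (238,382). Next is the short one.

```bash
echo '[{"d": [-4, 1.9, -0.2], "rotvec": [0.05, 0.006, 0.02]}, {"d": [-8.5, 4.1, -0.4], "rotvec": [0.15, 0.015, 0.06]}, {"d": [-12.8, 6.1, -0.7], "rotvec": [0.24, 0.025, 0.1]}, {"d": [-17, 8.2, -0.9], "rotvec": [0.32, 0.035, 0.13]}, {"d": [-21.2, 10.2, -1.2], "rotvec": [0.41, 0.045, 0.17]}, {"d": [-25.5, 12.2, -1.4], "rotvec": [0.5, 0.055, 0.21]}, {"d": [-28, 13.5, -1.5], "rotvec": [0.526, 0.059, 0.223]}, {"d": [-28.4, 13.67, -1.56], "rotvec": [0.526, 0.059, 0.223]}]' | python3 steer.py; python3 - <<'E'
from h import *
print(onz("top",137.5,276.2,43))
go("above short",tray(-39,-31,110),TRAYR)
E
```

```text
time_s: 8.7
eef_pos: [578.5, 91.1, 350.2]
ee_rot: [-0.192, 0.712, 0.652, -0.178]
force: [1.0, 0.6, 0.3]
grip_width: 0.749
grip_force: 0.0
[403.53240591 351.24151171  43.        ]
above short tcp [ 684.  -106.4  318.5] d [-187.6  121.7  -34. ] rot [-0.007  0.    -0.005]
```

```bash
echo '[{"d": [-4, 2.6, -0.7]}, {"d": [-8.2, 5.3, -1.5]}, {"d": [-12.3, 8, -2.2]}, {"d": [-16, 10.4, -2.9], "rotvec": [-0.003, 0, -0.002]}, {"d": [-18.4, 11.9, -3.3], "rotvec": [-0.007, 0, -0.005]}, {"d": [-18.76, 12.17, -3.4], "rotvec": [-0.007, 0, -0.005]}, {"d": [-18.76, 12.17, -3.4], "rotvec": [-0.007, 0, -0.005]}, {"d": [-18.76, 12.17, -3.4], "rotvec": [-0.007, 0, -0.005]}]' | python3 steer.py; python3 - <<'E'
from h import *
go("short",tray(-39,-31,35),TRAYR)
E
```

```text
time_s: 9.5
eef_pos: [683.3, -101.5, 320.6]
ee_rot: [-0.189, 0.709, 0.657, -0.175]
force: [-0.3, 0.4, 0.6]
grip_width: 0.755
grip_force: 0.0
short tcp [ 646.6 -103.3  253.5] d [-4.6  1.7 76.4] rot [0.003 0.002 0.005]
```

Converted, 30 mm is 3, 15 mm is 1.5.

```bash
echo '[{"d": [0, 0, 1.5]}, {"d": [0, 0, 3]}, {"d": [0, 0, 3]}, {"d": [0, 0, 3]}]' | python3 steer.py; python3 - <<'E'
from h import *
go("short",tray(-39,-31,35),TRAYR)
E
```

```text
time_s: 9.9
eef_pos: [668.7, -101.0, 295.6]
ee_rot: [-0.189, 0.709, 0.657, -0.175]
force: [0.2, 0.3, 0.9]
grip_width: 0.749
grip_force: 0.0
short tcp [ 646.6 -103.3  253.5] d [-4.   1.9 47.3] rot [0.004 0.002 0.004]
```

```bash
echo '[{"d": [-0.4, 0.19, 1]}, {"d": [-0.4, 0.19, 2.5], "rotvec": [0.004, 0.002, 0.004]}, {"d": [-0.4, 0.19, 3.8], "rotvec": [0.004, 0.002, 0.004]}, {"d": [-0.4, 0.19, 4.5], "rotvec": [0.004, 0.002, 0.004]}, {"d": [-0.4, 0.19, 4.73], "rotvec": [0.004, 0.002, 0.004]}, {"d": [-0.4, 0.19, 4.73], "rotvec": [0.004, 0.002, 0.004]}]' | python3 steer.py;echo '[{}, {}, {}, {}, {}, {}, {}]' | python3 steer.py 0.3 60
```

```text
time_s: 10.5
eef_pos: [646.6, -104.4, 252.9]
ee_rot: [-0.191, 0.711, 0.654, -0.176]
force: [0.1, 0.4, 0.0]
grip_width: 0.753
grip_force: 0.0
time_s: 11.2
eef_pos: [646.6, -104.3, 254.2]
ee_rot: [-0.191, 0.711, 0.654, -0.176]
force: [-3.1, 0.2, 8.0]
grip_width: 0.535
grip_force: 61.7
```

Converted, -90 mm is -9, -60 mm is -6.

```bash
echo '[{"d": [0, 0, -1]}, {"d": [0, 0, -3]}, {"d": [0, 0, -6]}, {"d": [0, 0, -9]}, {"d": [0, 0, -9]}]' | python3 steer.py; python3 - <<'E'
from h import *
m=go("mid",[520,140,190],down(0.15))
m=go("pan hi",[500,355,130],down(0.15),m)
E
```

```text
time_s: 11.7
eef_pos: [692.4, -108.0, 334.1]
ee_rot: [-0.188, 0.711, 0.655, -0.174]
force: [0.5, -0.7, -2.8]
grip_width: 0.532
grip_force: 62.8
mid tcp [520. 140. 345.] d [ 233.  -172.7   85.2] rot [-0.515 -0.059 -0.228]
pan hi tcp [500. 355. 285.] d [215.6  12.4  60. ] rot [0. 0. 0.]
```

Converted, 233 mm is 23.3, 226 mm is 22.6.

```bash
echo '[{"d": [2.5, -3, -1], "rotvec": [-0.04, 0, -0.02]}, {"d": [6, -5.7, -0.5], "rotvec": [-0.12, -0.01, -0.05]}, {"d": [9.5, -8.3, 1], "rotvec": [-0.2, -0.02, -0.09]}, {"d": [13, -10.8, 3], "rotvec": [-0.29, -0.03, -0.13]}, {"d": [16.5, -13.2, 5], "rotvec": [-0.37, -0.04, -0.16]}, {"d": [20, -15.3, 6.8], "rotvec": [-0.45, -0.05, -0.2]}, {"d": [22.6, -16.8, 8.2], "rotvec": [-0.515, -0.059, -0.228]}, {"d": [23.3, -17.27, 8.52], "rotvec": [-0.515, -0.059, -0.228]}]' | python3 steer.py; python3 - <<'E'
from h import *
m=go("pan hi",[500,355,130],down(0.15))
E
```

```text
time_s: 12.5
eef_pos: [516.6, 142.4, 342.1]
ee_rot: [-0.004, 0.651, 0.759, -0.002]
force: [0.2, -1.3, -2.1]
grip_width: 0.534
grip_force: 62.7
pan hi tcp [500. 355. 285.] d [212.5  16.6  57.7] rot [-0.008 -0.004  0.004]
```

Converted, 212.5 mm is 21.25, 205 mm is 20.5.

```bash
echo '[{"d": [4.2, 0.3, 0.8]}, {"d": [8.5, 0.6, 1.8]}, {"d": [12.7, 1, 3]}, {"d": [17, 1.3, 4.5]}, {"d": [20.5, 1.6, 5.6], "rotvec": [-0.008, -0.004, 0.004]}, {"d": [21.25, 1.66, 5.77], "rotvec": [-0.008, -0.004, 0.004]}, {"d": [21.25, 1.66, 5.77], "rotvec": [-0.008, -0.004, 0.004]}]' | python3 steer.py; python3 - <<'E'
from h import *
m=go("pan",[500,355,35],down(0.15))
E
```

```text
time_s: 13.2
eef_pos: [503.1, 353.1, 284.8]
ee_rot: [0.0, 0.653, 0.757, -0.001]
force: [-0.6, -0.4, -1.9]
grip_width: 0.529
grip_force: 62.7
pan tcp [500. 355. 190.] d [ 2.5 -2.7 94.8] rot [-0.001  0.002 -0.003]
```

Converted, -1 mm is -0.1, 1 mm is 0.1.

```bash
echo '[{"d": [0.1, -0.1, 2.5]}, {"d": [0.25, -0.27, 5.5]}, {"d": [0.25, -0.27, 8.2]}, {"d": [0.25, -0.27, 9.48]}, {"d": [0.25, -0.27, 9.48]}, {"d": [0.25, -0.27, 9.48]}]' | python3 steer.py; echo '[{}, {}, {}]' | python3 steer.py 0.75; echo '[{"d": [0, 0, -3]}, {"d": [0, 0, -7]}, {"d": [0, 0, -11.5]}, {"d": [0, 0, -15.5]}, {"d": [0, 0, -15.5]}]' | python3 steer.py;  python3 - <<'E'
from h import *
go("above new1",[514,-356,170],down(-0.1))
E
```

```text
time_s: 13.8
eef_pos: [501.1, 354.3, 192.6]
ee_rot: [0.001, 0.654, 0.757, 0.001]
force: [0.2, 0.0, -2.5]
grip_width: 0.535
grip_force: 62.8
time_s: 14.1
eef_pos: [500.7, 354.9, 192.3]
ee_rot: [0.001, 0.654, 0.757, 0.001]
force: [-0.8, -0.4, -0.3]
grip_width: 0.749
grip_force: 0.0
time_s: 14.6
eef_pos: [500.5, 355.2, 352.9]
ee_rot: [0.003, 0.653, 0.757, 0.005]
force: [1.0, 0.3, 0.5]
grip_width: 0.75
grip_force: 0.0
above new1 tcp [ 514. -356.  325.] d [-705.6  -90.7   25.4] rot [ 0.012 -0.003  0.246]
```

Converted, -45 mm is -4.5, -353 mm is -35.3.

```bash
echo '[{"d": [-4, -0.5, 0]}, {"d": [-8.5, -1.1, 0]}, {"d": [-13, -1.7, 0]}, {"d": [-17.5, -2.2, 0]}, {"d": [-22, -2.8, 0]}, {"d": [-26.5, -3.4, 0]}, {"d": [-31, -4, 0]}, {"d": [-35.3, -4.5, 0]}]' | python3 steer.py; echo '[{"d": [-4.5, -0.6, 0.2], "rotvec": [0, 0, 0.03]}, {"d": [-9, -1.2, 0.5], "rotvec": [0, 0, 0.06]}, {"d": [-13.5, -1.7, 0.8], "rotvec": [0, 0, 0.09]}, {"d": [-18, -2.3, 1.1], "rotvec": [0, 0, 0.12]}, {"d": [-22.5, -2.9, 1.4], "rotvec": [0.01, 0, 0.15]}, {"d": [-27, -3.5, 1.8], "rotvec": [0.01, 0, 0.19]}, {"d": [-31.5, -4, 2.2], "rotvec": [0.01, 0, 0.22]}, {"d": [-35.2, -4.5, 2.5], "rotvec": [0.012, -0.003, 0.246]}]' | python3 steer.py; echo '[{}, {}]' | python3 steer.py; python3 - <<'E'
from h import *
im=cv2.cvtColor(ctrl.capture("top"),cv2.COLOR_RGB2BGR)
cv2.imwrite("pics/t4.png",np.vstack([cv2.resize(im[210:310,95:180],None,fx=3,fy=3),cv2.resize(im[150:250,240:325],None,fx=3,fy=3)]))
go("new1",[514,-356,35],down(-0.1))
E
```

```text
time_s: 15.4
eef_pos: [506.8, -2.7, 346.6]
ee_rot: [0.001, 0.654, 0.757, 0.0]
force: [1.0, 0.7, -0.1]
grip_width: 0.748
grip_force: 0.0
time_s: 16.2
eef_pos: [513.5, -358.0, 321.4]
ee_rot: [-0.002, 0.742, 0.67, -0.005]
force: [0.6, 0.2, -0.1]
grip_width: 0.753
grip_force: 0.0
time_s: 16.4
eef_pos: [513.7, -356.0, 321.4]
ee_rot: [-0.003, 0.742, 0.671, -0.005]
force: [-0.2, 0.2, -0.6]
grip_width: 0.747
grip_force: 0.0
new1 tcp [ 514. -356.  190.] d [ -0.3   1.5 131.7] rot [-0.011  0.005  0.001]
```

View pics/t4.png

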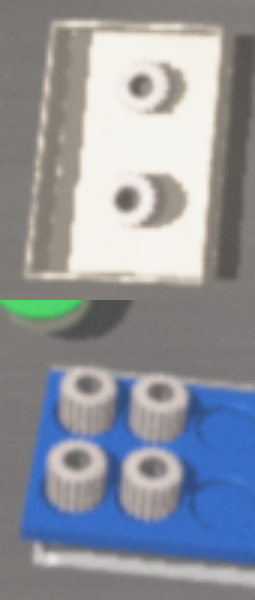

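The picture shows both bad pinions standing in the pan, bores at (142,86) and (128,199), and both wells empty. I'll use those two pinions, at known robot positions, to check the camera bias, and pick up the first new pinion in the meantime.

The rows are not in the units I measure in: shifts go in cm. I convert before sending: 131.7 mm is 13.17, 128 mm is 12.8.

```bash
echo '[{"d": [0, 0.1, 4], "rotvec": [-0.01, 0.005, 0]}, {"d": [0, 0.15, 8.5], "rotvec": [-0.011, 0.005, 0]}, {"d": [-0.03, 0.15, 11.5], "rotvec": [-0.011, 0.005, 0]}, {"d": [-0.03, 0.15, 12.8], "rotvec": [-0.011, 0.005, 0]}, {"d": [-0.03, 0.15, 13.17], "rotvec": [-0.011, 0.005, 0]}, {"d": [-0.03, 0.15, 13.17], "rotvec": [-0.011, 0.005, 0]}]' | python3 steer.py; python3 - <<'E'
from h import *
def bore(n,im,X):
    g=cv2.cvtColor(im,cv2.COLOR_RGB2GRAY);u,v=proj(n,X);x0,y0=int(u)-9,int(v)-9
    w=cv2.GaussianBlur(cv2.resize(g[y0:y0+18,x0:x0+18],None,fx=8,fy=8,interpolation=2),(0,0),4).astype(float)
    yy,xx=np.mgrid[:144,:144]; m=np.hypot(xx-(u-x0+.5)*8,yy-(v-y0+.5)*8)<40
    i=np.argmin(np.where(m,w,999));cy,cx=divmod(i,144)
    t=(w[cy,cx]+np.percentile(w[m],85))/2
    k,l,s,c=cv2.connectedComponentsWithStats((w<t).astype(np.uint8)); j=l[cy,cx]
    return np.array(c[j])/8+[x0,y0]-.44, s[j][4]/64
T={n:ctrl.capture(n) for n in("top","scene")}
rb=[[401,355.1,43],[500.7,354.9,29]]
for X in rb+[tray(x+4,y,46) for x in(-43,43) for y in(93,31)]:
    r={n:bore(n,T[n],X) for n in T}
    p,e=tri(r["top"][0],r["scene"][0]);print(np.round(X,1),p.round(1),"gap",round(e,1),"diff",(p-X).round(1),"px",[(r[n][0]-proj(n,X)).round(1).tolist()+[int(r[n][1])] for n in r])
E
```

```text
time_s: 17.05
eef_pos: [514.5, -356.5, 191.5]
ee_rot: [0.001, 0.741, 0.671, 0.0]
force: [-0.1, -0.9, 1.2]
grip_width: 0.751
grip_force: 0.0
[401.  355.1  43. ] [403.4 354.7  42.5] gap 2.9 diff [ 2.4 -0.4 -0.5] px [[0.8, -1.2, 44], [0.0, 0.4, 22]]
[500.7 354.9  29. ] [503.2 355.3  28.9] gap 2.0 diff [ 2.5  0.4 -0.1] px [[0.3, -1.1, 38], [0.1, 0.6, 29]]
[585.   26.2 128.8] [585.6  25.9 129.1] gap 2.4 diff [ 0.6 -0.3  0.2] px [[0.5, -0.5, 38], [0.2, 0.0, 31]]
[579.9 -35.6 128.8] [580.5 -35.9 129.1] gap 2.3 diff [ 0.6 -0.3  0.2] px [[0.5, -0.5, 38], [0.2, 0.1, 28]]
[659.2  20.1  85.8] [659.8  19.7  86.3] gap 2.5 diff [ 0.6 -0.4  0.4] px [[0.6, -0.5, 32], [0.2, -0.0, 31]]
[654.1 -41.7  85.8] [654.7 -42.2  86.6] gap 2.5 diff [ 0.5 -0.5  0.7] px [[0.6, -0.5, 34], [0.2, -0.1, 29]]
```

The cameras read x about 2.4 mm high, so I'll shift the tray model to x = 586.3 and use its true height of 70. Gripping the first new pinion.

```bash
sed -i 's/588.1,-67.4,69.5/586.3,-67.4,70.0/' h.py; echo '[{}, {}, {}, {}, {}, {}, {}]' | python3 steer.py 0.3 60; echo '[{"d": [0, 0, -1]}, {"d": [0, 0, -4]}, {"d": [0, 0, -8.5]}, {"d": [0, 0, -13]}, {"d": [0, 0, -16.5]}, {"d": [0, 0, -16.5]}]' | python3 steer.py; python3 - <<'E'
from h import *
m=go("mid",[500,-230,260],TRAYR)
m=go("above low well",tray(43,-31,120),TRAYR,m)
E
```

```text
time_s: 17.85
eef_pos: [514.2, -356.9, 192.1]
ee_rot: [0.001, 0.741, 0.671, 0.0]
force: [-3.4, 2.5, 8.1]
grip_width: 0.54
grip_force: 61.4
time_s: 18.45
eef_pos: [514.0, -356.7, 361.5]
ee_rot: [0.005, 0.741, 0.671, 0.0]
force: [0.3, -0.8, -3.6]
grip_width: 0.542
grip_force: 62.5
mid tcp [ 577.2 -236.3  394.2] d [125.8  51.2 -33.1] rot [ 0.532  0.002 -0.019]
above low well tcp [ 757.9 -112.6  286.7] d [138.1 201.    8.2] rot [0. 0. 0.]
```

Converted, 125.8 mm is 12.58, 123 mm is 12.3.

```bash
echo '[{"d": [2.5, 1, -0.7], "rotvec": [0.09, 0, 0]}, {"d": [5.5, 2.2, -1.5], "rotvec": [0.2, 0, 0]}, {"d": [8, 3.2, -2.1], "rotvec": [0.31, 0, -0.01]}, {"d": [10.3, 4.2, -2.7], "rotvec": [0.42, 0, -0.015]}, {"d": [12.3, 5, -3.2], "rotvec": [0.52, 0.002, -0.019]}, {"d": [12.58, 5.12, -3.31], "rotvec": [0.532, 0.002, -0.019]}, {"d": [12.58, 5.12, -3.31], "rotvec": [0.532, 0.002, -0.019]}, {"d": [12.58, 5.12, -3.31], "rotvec": [0.532, 0.002, -0.019]}]' | python3 steer.py; python3 - <<'E'
from h import *
m=go("above low well",tray(43,-31,120),TRAYR)
E
```

```text
time_s: 19.25
eef_pos: [577.0, -237.4, 387.8]
ee_rot: [-0.195, 0.71, 0.654, -0.175]
force: [0.8, -0.7, -3.9]
grip_width: 0.544
grip_force: 62.8
above low well tcp [ 757.9 -112.6  286.7] d [138.6 198.3   2.1] rot [-0.007 -0.006  0.003]
```

Converted, 198.3 mm is 19.83, 194 mm is 19.4.

```bash
echo '[{"d": [2.2, 3.2, 0]}, {"d": [4.6, 6.6, 0]}, {"d": [7, 10, 0]}, {"d": [9.5, 13.6, 0]}, {"d": [12, 17.1, 0.1], "rotvec": [-0.007, -0.006, 0.003]}, {"d": [13.6, 19.4, 0.2], "rotvec": [-0.007, -0.006, 0.003]}, {"d": [13.86, 19.83, 0.21], "rotvec": [-0.007, -0.006, 0.003]}, {"d": [13.86, 19.83, 0.21], "rotvec": [-0.007, -0.006, 0.003]}]' | python3 steer.py;echo '[{"d": [0, 0, 0.5]}, {"d": [0, 0, 1]}, {"d": [0, 0, 1]}, {"d": [0, 0, 1]}]' | python3 steer.py; python3 - <<'E'
from h import *
m=go("hover",tray(43,-31,56),TRAYR)
E
```

```text
time_s: 20.05
eef_pos: [758.2, -112.5, 285.5]
ee_rot: [-0.191, 0.71, 0.654, -0.176]
force: [-1.0, -0.4, -2.8]
grip_width: 0.541
grip_force: 63.1
time_s: 20.45
eef_pos: [752.8, -112.1, 279.4]
ee_rot: [-0.19, 0.711, 0.654, -0.175]
force: [0.5, -0.2, -2.6]
grip_width: 0.539
grip_force: 63.1
hover tcp [ 726.  -110.   231.2] d [-0.1  0.8 55.1] rot [ 0.    -0.    -0.001]
```

Converted, 55 mm is 5.5, 48 mm is 4.8.

```bash
echo '[{"d": [0, 0.08, 1.5]}, {"d": [0, 0.08, 3.3]}, {"d": [0, 0.08, 4.8]}, {"d": [0, 0.08, 5.5]}, {"d": [0, 0.08, 5.5]}, {"d": [0, 0.08, 5.5]}]' | python3 steer.py;echo '[{"d": [0, 0, 0.3]}, {"d": [0, 0, 0.6]}, {"d": [0, 0, 0.9]}, {"d": [0, 0, 0.9]}]' | python3 steer.py; python3 - <<'E'
from h import *
m=go("down",tray(43,-31,40),TRAYR)
E
```

```text
time_s: 21.05
eef_pos: [726.7, -109.3, 231.4]
ee_rot: [-0.19, 0.711, 0.655, -0.175]
force: [-1.0, -0.2, -3.1]
grip_width: 0.54
grip_force: 63.3
time_s: 21.45
eef_pos: [721.8, -108.7, 222.1]
ee_rot: [-0.191, 0.71, 0.654, -0.176]
force: [1.1, 0.0, -3.9]
grip_width: 0.54
grip_force: 63.3
down tcp [ 718.  -109.3  217.4] d [-0.9 -0.8  5.9] rot [-0.001  0.     0.   ]
```

```bash
echo '[{"d": [-0.05, -0.04, 0.2]}, {"d": [-0.05, -0.04, 0.4]}, {"d": [-0.05, -0.04, 0.4]}]' | python3 steer.py;echo '[{"d": [0, 0, 0.1]}, {"d": [0, 0, 0.2]}, {"d": [0, 0, 0.2]}]' | python3 steer.py; python3 - <<'E'
from h import *
m=go("down",tray(43,-31,40),TRAYR)
E
```

```text
time_s: 21.75
eef_pos: [719.4, -109.1, 219.0]
ee_rot: [-0.191, 0.71, 0.654, -0.176]
force: [0.3, -0.7, -4.0]
grip_width: 0.545
grip_force: 63.3
time_s: 22.05
eef_pos: [718.6, -109.0, 217.8]
ee_rot: [-0.19, 0.71, 0.655, -0.175]
force: [0.9, -0.4, -2.7]
grip_width: 0.54
grip_force: 63.4
down tcp [ 718.  -109.3  217.4] d [-0.4 -0.2  0.6] rot [-0.  0.  0.]
```

Converted, 1.5 mm is 0.15, 0.8 mm is 0.08.

```bash
echo '[{"d": [0, 0, 0.08]}, {"d": [0, 0, 0.15]}, {"d": [0, 0, 0.15]}]' | python3 steer.py; echo '[{}, {}, {}, {}]' | python3 steer.py 0.78; echo '[{"d": [0, 0, -1.2]}, {"d": [0, 0, -3]}, {"d": [0, 0, -6]}, {"d": [0, 0, -9]}, {"d": [0, 0, -9]}]' | python3 steer.py; python3 - <<'E'
from h import *
m=go("mid",[460,-230,250],down(-0.1))
m=go("above new2",[407,-328,110],down(-0.1),m)
E
```

```text
time_s: 22.35
eef_pos: [718.1, -108.9, 218.0]
ee_rot: [-0.189, 0.711, 0.655, -0.175]
force: [4.5, 0.5, 5.5]
grip_width: 0.539
grip_force: 64.2
time_s: 22.75
eef_pos: [717.7, -109.0, 216.1]
ee_rot: [-0.191, 0.71, 0.654, -0.176]
force: [0.3, -0.1, -0.5]
grip_width: 0.779
grip_force: 0.0
time_s: 23.25
eef_pos: [763.4, -112.6, 298.5]
ee_rot: [-0.187, 0.711, 0.655, -0.173]
force: [0.7, 0.0, 0.0]
grip_width: 0.778
grip_force: 0.0
mid tcp [ 460. -230.  405.] d [-142.  -307.2   51.9] rot [-0.515  0.007  0.017]
above new2 tcp [ 407. -328.  265.] d [-102.8  -43.   140. ] rot [0. 0. 0.]
```

Converted, -8 mm is -0.8, -307.2 mm is -30.72.

```bash
echo '[{"d": [-1, -3.8, -1.2], "rotvec": [-0.03, 0, 0]}, {"d": [-3, -7.7, -0.8], "rotvec": [-0.09, 0, 0]}, {"d": [-5.2, -11.8, 0.2], "rotvec": [-0.17, 0, 0]}, {"d": [-7.4, -16, 1.2], "rotvec": [-0.25, 0, 0.01]}, {"d": [-9.6, -20.5, 2.4], "rotvec": [-0.33, 0.005, 0.01]}, {"d": [-11.6, -24.8, 3.6], "rotvec": [-0.41, 0.006, 0.015]}, {"d": [-13.4, -28.8, 4.7], "rotvec": [-0.49, 0.007, 0.017]}, {"d": [-14.2, -30.72, 5.19], "rotvec": [-0.515, 0.007, 0.017]}]' | python3 steer.py;  echo '[{}]' | python3 steer.py; python3 - <<'E'
from h import *
m=go("above new2",[407,-328,110],down(-0.1))
E
```

```text
time_s: 24.05
eef_pos: [456.7, -230.4, 403.2]
ee_rot: [-0.003, 0.742, 0.67, -0.002]
force: [-0.0, -0.2, 0.2]
grip_width: 0.779
grip_force: 0.0
time_s: 24.15
eef_pos: [457.6, -230.5, 403.4]
ee_rot: [-0.004, 0.742, 0.67, -0.002]
force: [-0.1, 0.2, -0.2]
grip_width: 0.785
grip_force: 0.0
above new2 tcp [ 407. -328.  265.] d [-102.4  -39.2  138.6] rot [-0.008 -0.002 -0.003]
```

Converted, -41.7 mm is -4.17, 138.6 mm is 13.86.

```bash
echo '[{"d": [-2.5, -1, 2.5]}, {"d": [-5.2, -2.1, 5.5]}, {"d": [-7.8, -3.2, 9]}, {"d": [-9.8, -4, 12.2], "rotvec": [-0.008, -0.002, -0.003]}, {"d": [-10.24, -4.17, 13.7], "rotvec": [-0.008, -0.002, -0.003]}, {"d": [-10.24, -4.17, 13.86], "rotvec": [-0.008, -0.002, -0.003]}, {"d": [-10.24, -4.17, 13.86], "rotvec": [-0.008, -0.002, -0.003]}]' | python3 steer.py; python3 - <<'E'
from h import *
m=go("new2",[404.5,-328,36.5],down(-0.1))
E
```

```text
time_s: 24.85
eef_pos: [407.5, -327.0, 264.3]
ee_rot: [-0.001, 0.74, 0.672, -0.0]
force: [-0.5, 0.4, 0.8]
grip_width: 0.78
grip_force: 0.0
new2 tcp [ 404.5 -328.   191.5] d [-1.3 -2.8 72.8] rot [-0.002 -0.001  0.004]
```

Converted, 72.5 mm is 7.25, 67 mm is 6.7.

```bash
echo '[{"d": [-0.06, -0.15, 2.5]}, {"d": [-0.1, -0.2, 5]}, {"d": [-0.1, -0.23, 6.7]}, {"d": [-0.1, -0.23, 7.25]}, {"d": [-0.1, -0.23, 7.25]}]' | python3 steer.py; echo '[{}, {}, {}, {}, {}, {}, {}]' | python3 steer.py 0.3 60; echo '[{"d": [0, 0, -1]}, {"d": [0, 0, -4]}, {"d": [0, 0, -8.5]}, {"d": [0, 0, -13]}, {"d": [0, 0, -17.5]}, {"d": [0, 0, -20.5]}, {"d": [0, 0, -20.5]}]' | python3 steer.py; python3 - <<'E'
from h import *
m=go("mid",[440,-230,260],TRAYR)
m=go("above high well",tray(-43,-31,120),TRAYR,m)
E
```

```text
time_s: 25.35
eef_pos: [405.2, -328.0, 192.5]
ee_rot: [-0.0, 0.74, 0.672, -0.0]
force: [0.8, 0.7, 0.6]
grip_width: 0.78
grip_force: 0.0
time_s: 26.05
eef_pos: [405.2, -328.4, 193.8]
ee_rot: [0.001, 0.74, 0.672, -0.0]
force: [0.1, 1.6, 6.8]
grip_width: 0.539
grip_force: 61.4
time_s: 26.75
eef_pos: [404.9, -328.1, 401.9]
ee_rot: [0.004, 0.74, 0.672, -0.001]
force: [-0.1, -1.2, -4.4]
grip_width: 0.541
grip_force: 63.3
mid tcp [ 517.2 -236.3  394.2] d [102.3 102.9   7.6] rot [ 0.528  0.002 -0.016]
above high well tcp [ 683.7 -106.5  329.7] d [143.  166.7 -21.7] rot [0. 0. 0.]
```

Converted, 3 mm is 0.3, 102.9 mm is 10.29.

```bash
echo '[{"d": [2.2, 2.2, 0.1], "rotvec": [0.09, 0, 0]}, {"d": [4.5, 4.5, 0.3], "rotvec": [0.2, 0, 0]}, {"d": [6.6, 6.6, 0.5], "rotvec": [0.31, 0, -0.01]}, {"d": [8.4, 8.4, 0.6], "rotvec": [0.42, 0, -0.013]}, {"d": [10, 10.1, 0.7], "rotvec": [0.52, 0.002, -0.016]}, {"d": [10.23, 10.29, 0.76], "rotvec": [0.528, 0.002, -0.016]}, {"d": [10.23, 10.29, 0.76], "rotvec": [0.528, 0.002, -0.016]}]' | python3 steer.py; python3 - <<'E'
from h import *
m=go("above high well",tray(-43,-31,120),TRAYR)
E
```

```text
time_s: 27.45
eef_pos: [517.4, -236.3, 388.1]
ee_rot: [-0.195, 0.709, 0.655, -0.175]
force: [-0.0, -0.5, -4.3]
grip_width: 0.542
grip_force: 63.5
above high well tcp [ 683.7 -106.5  329.7] d [142.4 164.1 -27. ] rot [-0.006 -0.006  0.004]
```

```bash
echo '[{"d": [2.5, 2.9, -0.5]}, {"d": [5.2, 6, -1]}, {"d": [8, 9.2, -1.5]}, {"d": [10.7, 12.4, -2]}, {"d": [13.2, 15.2, -2.5], "rotvec": [-0.006, -0.006, 0.004]}, {"d": [14.24, 16.41, -2.7], "rotvec": [-0.006, -0.006, 0.004]}, {"d": [14.24, 16.41, -2.7], "rotvec": [-0.006, -0.006, 0.004]}]' | python3 steer.py;echo '[{"d": [0, 0, 1]}, {"d": [0, 0, 2.5]}, {"d": [0, 0, 4]}, {"d": [0, 0, 4]}, {"d": [0, 0, 4]}]' | python3 steer.py; python3 - <<'E'
from h import *
m=go("hover",tray(-43,-31,57),TRAYR)
E
```

```text
time_s: 28.15
eef_pos: [684.2, -106.6, 328.9]
ee_rot: [-0.19, 0.71, 0.655, -0.175]
force: [-0.1, 0.2, -4.3]
grip_width: 0.538
grip_force: 63.8
time_s: 28.65
eef_pos: [663.5, -106.5, 297.1]
ee_rot: [-0.19, 0.711, 0.654, -0.175]
force: [-0.4, 0.9, -4.1]
grip_width: 0.543
grip_force: 63.6
hover tcp [ 652.3 -103.9  275.1] d [ 1.7  1.1 24.7] rot [ 0.002  0.    -0.002]
```

```bash
echo '[{"d": [0.15, 0.1, 1]}, {"d": [0.17, 0.11, 2], "rotvec": [0.002, 0, -0.002]}, {"d": [0.17, 0.11, 2.47], "rotvec": [0.002, 0, -0.002]}, {"d": [0.17, 0.11, 2.47], "rotvec": [0.002, 0, -0.002]}]' | python3 steer.py;echo '[{"d": [0, 0, 0.3]}, {"d": [0, 0, 0.6]}, {"d": [0, 0, 0.9]}, {"d": [0, 0, 0.9]}]' | python3 steer.py; python3 - <<'E'
from h import *
m=go("down",tray(-43,-31,41),TRAYR)
E
```

```text
time_s: 29.05
eef_pos: [652.4, -102.8, 273.7]
ee_rot: [-0.191, 0.71, 0.655, -0.176]
force: [0.4, 0.4, -3.8]
grip_width: 0.539
grip_force: 63.8
time_s: 29.45
eef_pos: [648.0, -102.4, 266.0]
ee_rot: [-0.191, 0.71, 0.655, -0.176]
force: [0.8, -1.5, -4.0]
grip_width: 0.543
grip_force: 63.8
down tcp [ 644.3 -103.3  261.2] d [-1.2 -0.7  5.9] rot [-0.002  0.     0.001]
```

```bash
echo '[{"d": [-0.06, -0.04, 0.2]}, {"d": [-0.08, -0.05, 0.4]}, {"d": [-0.08, -0.05, 0.5]}, {"d": [-0.08, -0.05, 0.5]}]' | python3 steer.py;echo '[{"d": [0, 0, 0.07]}, {"d": [0, 0, 0.14]}, {"d": [0, 0, 0.14]}]' | python3 steer.py; python3 - <<'E'
from h import *
m=go("down",tray(-43,-31,41),TRAYR)
E
```

```text
time_s: 29.85
eef_pos: [645.1, -102.9, 262.4]
ee_rot: [-0.191, 0.71, 0.655, -0.176]
force: [0.6, -0.3, -3.8]
grip_width: 0.539
grip_force: 64.2
time_s: 30.15
eef_pos: [644.7, -102.8, 262.5]
ee_rot: [-0.19, 0.71, 0.655, -0.175]
force: [3.2, 0.3, 5.5]
grip_width: 0.542
grip_force: 65.0
down tcp [ 644.3 -103.3  261.2] d [-0.5  0.4  1.3] rot [0.001 0.001 0.001]
```

```bash
echo '[{}, {}, {}, {}]' | python3 steer.py 0.78; echo '[{"d": [0, 0, -1.2]}, {"d": [0, 0, -3]}, {"d": [0, 0, -6]}, {"d": [0, 0, -9]}, {"d": [0, 0, -9]}]' | python3 steer.py; python3 - <<'E'
from h import *
m=go("away",[350,-250,250],down(-0.3))
E
```

```text
time_s: 30.55
eef_pos: [644.4, -102.9, 261.0]
ee_rot: [-0.191, 0.71, 0.655, -0.176]
force: [0.6, -0.7, 0.4]
grip_width: 0.78
grip_force: 0.0
time_s: 31.05
eef_pos: [690.2, -106.6, 342.5]
ee_rot: [-0.188, 0.711, 0.655, -0.174]
force: [-0.1, 0.9, -0.5]
grip_width: 0.78
grip_force: 0.0
away tcp [ 350. -250.  405.] d [-170.5 -315.3  108.4] rot [-0.517  0.058  0.214]
```

Converted, -315.3 mm is -31.53, -287 mm is -28.7.

```bash
echo '[{"d": [-1.5, -3.5, -1.5], "rotvec": [-0.04, 0, 0.02]}, {"d": [-3.6, -7.6, -0.5], "rotvec": [-0.12, 0.01, 0.05]}, {"d": [-6, -11.8, 1.2], "rotvec": [-0.2, 0.02, 0.08]}, {"d": [-8.4, -16, 3], "rotvec": [-0.28, 0.03, 0.11]}, {"d": [-10.8, -20.2, 5.2], "rotvec": [-0.36, 0.04, 0.15]}, {"d": [-13.2, -24.5, 7.4], "rotvec": [-0.44, 0.05, 0.18]}, {"d": [-15.5, -28.7, 9.5], "rotvec": [-0.5, 0.055, 0.21]}, {"d": [-17.05, -31.53, 10.84], "rotvec": [-0.517, 0.058, 0.214]}]' | python3 steer.py; echo '[{}, {}]' | python3 steer.py; python3 - <<'E'
from h import *
a=cv2.cvtColor(ctrl.capture("top"),cv2.COLOR_RGB2BGR);b=cv2.cvtColor(ctrl.capture("scene"),cv2.COLOR_RGB2BGR)
cv2.imwrite("pics/f.png",np.hstack([np.vstack([cv2.resize(a[160:260,240:370],(390,300),interpolation=2),cv2.resize(a[100:300,100:360],(390,300))]),np.vstack([cv2.resize(b[155:262,175:310],(400,317),interpolation=2),cv2.resize(b[130:330,100:400],(400,283))])]))
E
```

```text
time_s: 31.85
eef_pos: [347.1, -249.8, 402.6]
ee_rot: [-0.002, 0.805, 0.593, -0.001]
force: [0.0, -1.3, 0.2]
grip_width: 0.78
grip_force: 0.0
time_s: 32.05
eef_pos: [348.8, -250.1, 403.0]
ee_rot: [-0.002, 0.805, 0.593, -0.002]
force: [-0.5, 0.1, -0.1]
grip_width: 0.777
grip_force: 0.0
```

View pics/f.png

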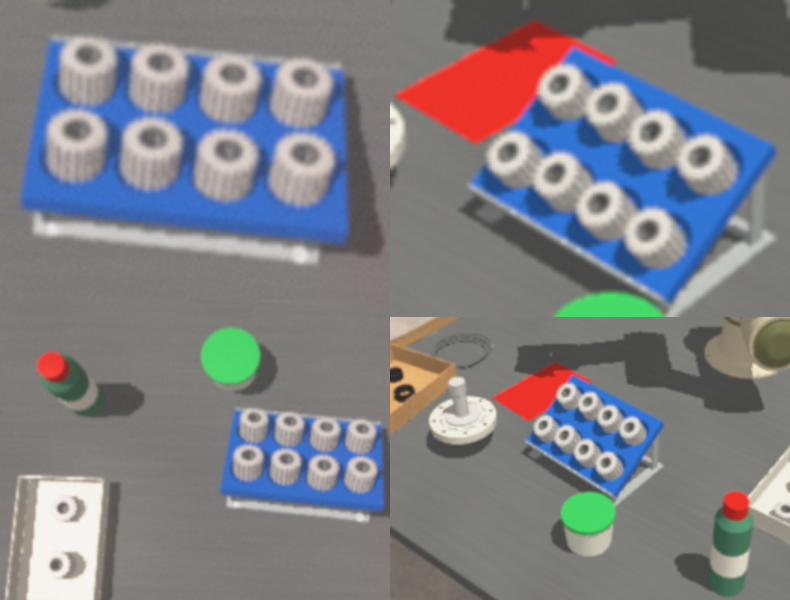

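The tray now holds eight full-height pinions. The new ones, at (231,78) and (226,152), stand square and level with the rest. Both bad pinions are in the pan and the bystanders are undisturbed, so I'm handing in.

```bash
python3 -c "
from rig import ctrl
print(ctrl.finish_job())"
```

```text
the job is handed in; nothing more can be done
None
```

The job is handed in, at about 32 s of the 72 s allowed: the chipped and short pinions are in the scrap pan, and both new pinions are seated in the wells they left, with the tray holding eight good ones and the bystanders undisturbed.

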